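# Centre the vial on the intake scale and log it

## Robot

A 6-joint arm with a two-finger parallel gripper is mounted at the origin on the work surface. World frame = base frame: x ahead of the robot, y to its left, z up, the work surface at z = 0. Lengths are in m, angles in rad, forces in N, time in s.
With the tool pointing down it reaches from about 0.35 to 0.85 m from the base axis. Payload 8.1 kg.
Tool frame: the origin (TCP) lies at the centre of the arm's flange, where the gripper is bolted on; the fingertips stand 186 mm ahead of it and the grasp point (between the pads) lies 167 mm ahead of it; z points along the fingers, y is the line along which they close (so a half turn about z gives the same grasp; the last joint's range is limited). The gripper opens to 93 mm and grips with 3 to 60 N. Pads are 15 mm wide; open, the fingers measure 128 mm over their backs; the gripper's body (75 mm by 188 mm) begins 65 mm behind the grasp point.
Start: joints at [-1.376, 0.13, 1.488, -0, 1.523, -0.085], TCP at [0.166, -0.577, 0.405] pointing down, gripper open.
Joint ranges: [-2.96, 2.96], [-0.89, 2.26], [0.02, 2.5], [-1.34, 4.48], [0, 2.73], [-2.66, 2.66]. Speed limits (rad/s): [2.39, 2.39, 2.79, 3.14, 3.14, 3.14].

## Interface

Orientations are given as a rotation vector (axis times angle).
In Python, from plant import read_state, read_camera, camera_params, robot gives the robot as it stands.
- The arm moves only by the tool carry_out, never from a script. Its argument "targets" is a list of rows, each an object of numbers: "hand": the opening in per cent of the stroke, from 0 (shut) to 100 (fully open); "x", "y", "z": the shift along the tool's x, y, z in m; "ax", "ay", "az": the turn, a rotation vector about the tool's x, y, z in rad. In form: [{"hand": .., "x": .., "y": .., "z": .., "ax": .., "ay": .., "az": ..}, ...]. A call has 1 to 8 rows; each row is the pose to reach, as a shift and turn from the pose commanded when the call began, along the tool's axes at that moment; what a row does not reach only later rows make up. A row lasts 1/8 s, in which the tool goes at most 62.5 mm and 10.7 degrees, less where a joint would pass 70% of its speed; a pose out of reach is approached as far as the arm can. A call with a gripper value outside its range is refused whole. The fingers move at their own pace and stop on an object; "newtons" is the grip in N (left out, the last holds). Time passes only in rows, so rows that repeat a pose let the fingers close. It gives the time, the measured TCP pose, the force, the opening and the grip force at its end, in the units of the state.
- read_state(): the state, without advancing time (a new reading comes with each control period).
- read_camera(name): name is "scene" or "top" or "wrist"; returns (picture, depth): 400x640x3 uint8, blue, green, red; 400x640 float32, m along the optical axis (not along the pixel's ray), 0 where there is no reading.
- camera_params(name): a dict with "fx", "fy", "cx", "cy" (pixels), "position" and "rotation" of the camera in the world. Camera axes: x right, y up, looking along -z (the intrinsics and any distortion apply to the point x, -y, -z); pixel columns grow to the right and rows downward; lengths in m; the calibration is good to about 2 mm. The wrist camera is an equidistant fisheye: a pixel r from the principal point sees the ray r / f radians off the axis. A picture is of the moment at which its call begins: read the wrist's pose just before it. camera_params takes no time and is no camera call; for the wrist camera it gives the pose at the moment of the call.
- robot.close_job(): hands the job in; it is judged then, once.
The state is a dict: "t": time; "q": joint angles; "dq": joint speeds; "joint_torque": joint torques, N m; "tool_pos": TCP position; "orientation": TCP orientation; "force": force on the tool from outside, world axes, zero at the start; "wrist_torque": the same for the moment, N m; "opening": finger opening in m; "gripper_force": force on a finger pad.
Only numpy, scipy, OpenCV 4.12 (cv2) and the standard library are available. Lean on these libraries where they do the work, as an engineer would, in place of code of your own. Each camera call takes 0.05 s, during which the arm holds its last target. There are 200 camera calls.

## Task

The orange vial stands off to one side of the small round steel pedestal of the intake scale. Without gripping, lifting or toppling it, nudge it with light touches of the fingertips until it stands upright in the middle of the pedestal and leave it standing free; then press the green button on the scale fully down to log it and let go. Touch the vial only gently, and leave the other things on the counter where they are.

Things in the scene. Friction and masses are not known exactly. Their poses are not given: they have to be found in the camera images.
- vial: orange vial on the pedestal, 60 mm tall: foot of diameter 26 mm up to 6 mm, orange body with white label, diameter 34 mm, from 6 to 46 mm, white cap of diameter 32 mm to 60 mm. 40 to 85 g. Slides if pushed low (under 15 mm above the pedestal), rocks or topples if pushed high or fast. More than 3 N in all (so any pinch) is too rough. Origin: centre of its underside; z up its axis.
- pedestal_top (a point): centre of the top face of the small round pedestal of the scale: a fixed steel disc of diameter 56 mm with a black ring round its rim, level, 44 mm above the counter and 22 mm above the scale's body. The vial's axis must come over this point; it starts 12 to 18 mm away in any direction. Friction of vial on disc about 0.6.
- scale: the intake scale, fixed to the counter: white body 150 mm (its x) by 270 mm (its y), 22 mm high. The pedestal stands at y = +70 mm; at y = -80 mm is a grey console 64 x 64 mm, its top 47 mm above the counter, carrying the green button. Origin: centre of the underside; yaw varies up to 0.45 rad.
- log_top (a point): centre of the top of the green round push button (diameter 26 mm, in a black round housing of diameter 42 mm and 12 mm high), about 69 mm above the counter when up; it is pressed straight down.
- log (a joint): travel of the green button in m: 0 up, 0.006 fully down; a spring pushes it back up; fully down takes 5 N; it counts as pressed beyond 0.0045.
- spare_vial: a second, identical orange vial, 60 mm tall, 34 mm in diameter, standing on the counter beside or behind the scale; leave alone. Origin: centre of its underside.
- organizer: green snap-lid pill organizer, 45 x 150 x 24 mm high, lying on the counter on the robot's side of the scale, its length along its y; leave alone. Origin: centre of its underside.
- dish: white ceramic dish, rim diameter 90 mm, 26 mm high, on the counter beside or behind the scale; leave alone. Origin: centre of its underside.
- bottle_cap: steel bottle cap, diameter 28 mm, 10 mm high, on the counter behind the scale; leave alone. Origin: centre of its underside.
Not all that is in view belongs to the job. What is shaped like the vial but blue or yellow is not meant.

How it is judged:
On the way, in this order (a step that is already met when the one before it is completed fails the run):
1. the vial stands upright on the pedestal within 5 mm of its centre, untouched (horizontal distance between vial and pedestal_top below 0.005 m and angle between vial's own z axis and vertical below 0.06 rad and z of vial in the frame of pedestal_top between -0.003 and 0.004 m and contact force between vial and the arm below 0.02 N and contact force between vial and the fingers below 0.02 N and linear speed of vial below 0.01 m/s), for 0.3 s.
2. the green button is pressed down while the vial stands centred (value of joint log above 0.0045 m and horizontal distance between vial and pedestal_top below 0.005 m and angle between vial's own z axis and vertical below 0.06 rad and z of vial in the frame of pedestal_top between -0.003 and 0.004 m), for 0.05 s.
At the end, for the whole second after the job is handed in: the vial stands free and upright (within 3.4 degrees) on the pedestal, its axis within 5 mm of the pedestal's centre, at rest; the green button has been pressed (more than 4.5 mm) after the centring and is up again (horizontal distance between vial and pedestal_top below 0.005 m and angle between vial's own z axis and vertical below 0.06 rad and z of vial in the frame of pedestal_top between -0.003 and 0.004 m and linear speed of vial below 0.01 m/s and value of joint log below 0.002 m); the robot touches nothing.
It fails at once if the vial is lifted off the pedestal (its underside's centre more than 9 mm above the top) (z of vial in the frame of pedestal_top above 0.009 m).
It fails at once if the vial topples (leans more than 29 degrees) or falls off the pedestal (angle between vial's own z axis and vertical above 0.5 rad or z of vial in the frame of pedestal_top below -0.012 m).
It fails at once if the robot pushes or pinches the vial with more than 3 N (contact force between vial and the fingers above 3 N or contact force between vial and the arm above 3 N).
It fails at once if the button is pressed while the vial is off centre (more than 8 mm) (value of joint log above 0.0045 m and horizontal distance between vial and pedestal_top above 0.008 m).
It fails at once if a bystander is moved more than 15 mm (distance of any of spare_vial, organizer, dish, bottle_cap from where it was at the start of the episode above 0.015 m).
It also fails if it takes over 51 s, if anything falls off the work surface, if the arm or the gripper's body presses on something with over 40 N, if the wrist force passes 120 N, or if a joint passes its speed limit or range.

## Working session

There is one attempt and no reset: what is moved stays moved. The work goes in short steps, Python scripts to look and compute and a tool call to move; the robot and the scene stay as the last step left them, time stands still between calls to the robot, and variables do not carry over. Pictures are saved under pics/ and viewed, at most 10 in all, crops included, and the job is handed in when it is done.

Besides the shell and the picture viewer there is one more tool, called after "Emit:" as name(argument=value, ...), one argument or row to a line, values as JSON. carry_out: Moves the arm, as the interface text tells. Its arguments: {"type":"object","properties":{"targets":{"type":"array","items":{"type":"object","properties":{"hand":{"type":"number"},"x":{"type":"number"},"y":{"type":"number"},"z":{"type":"number"},"ax":{"type":"number"},"ay":{"type":"number"},"az":{"type":"number"}}}},"newtons":{"type":"number"}},"required":["targets"]}

```bash
mkdir -p pics; cat > h.py <<'E'
import numpy as np, cv2
from plant import read_state, read_camera, camera_params, robot
def ray(p,u,v):
    return np.array(p["position"]), np.array(p["rotation"])@np.array([(u-p["cx"])/p["fx"],-(v-p["cy"])/p["fy"],-1.])
def onplane(p,u,v,z):
    o,d=ray(p,u,v); return o+d*(z-o[2])/d[2]
E
python3 - <<'E'
from h import *
for n in("scene","top"):
    p=camera_params(n);im,d=read_camera(n);cv2.imwrite(f"pics/{n}0.png",im);np.savez(f"{n}0.npz",im=im,d=d);print(n,p)
s=read_state();print({k:s[k] for k in("t","tool_pos","orientation","opening","force")})
E
```

```text
scene {'fx': 449.6796820378861, 'fy': 449.6796820378861, 'cx': 315.43356673502427, 'cy': 197.0393040089913, 'position': array([0.96629237, 0.19757547, 0.66414991]), 'rotation': array([0.40767369, 0.56840048, 1.80934337])}
top {'fx': 424.9813102266709, 'fy': 424.9813102266709, 'cx': 321.10231344659854, 'cy': 189.9100624453926, 'position': array([0.42989889, 0.09460598, 0.89933699]), 'rotation': array([ 0.09649981, -0.14531703, -1.56764536])}
{'t': 0.1, 'tool_pos': array([ 0.16567846, -0.57646776,  0.40380097]), 'orientation': array([-3.10929977e+00, -4.37815658e-01,  1.90371411e-04]), 'opening': 0.09313123008400088, 'force': array([-0.74172165, -0.2615141 , -0.26985558])}
```

View pics/top0.png

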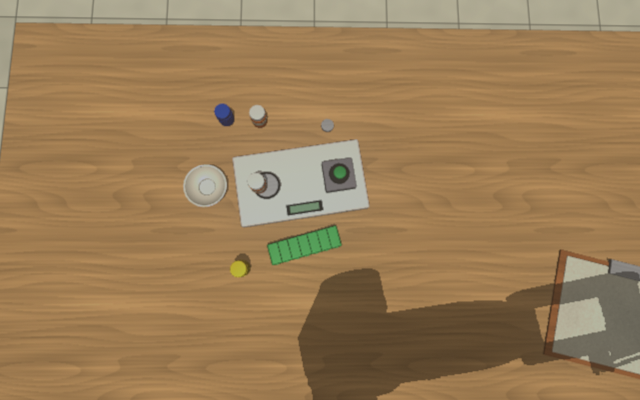

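View pics/scene0.png

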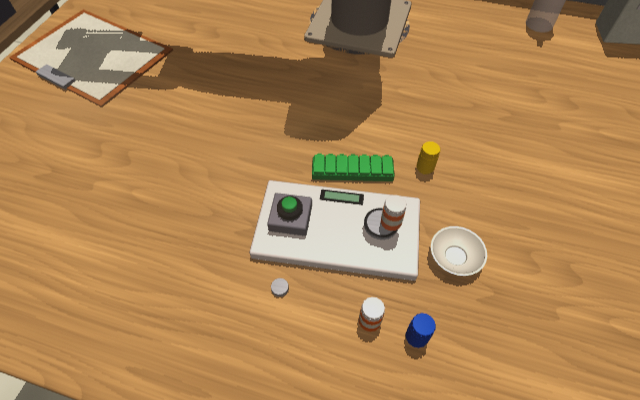

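Candidates in top view: orange/white vial on the pedestal (257,182) is the target. The others are the spare (258,115) behind the scale, blue (224,115) and yellow (239,269). The button is at (340,173). I'll check with a close crop and measure.

```bash
cat > h.py <<'E'
import numpy as np, cv2
from scipy.spatial.transform import Rotation as R
from plant import read_state, read_camera, camera_params, robot
def onplane(p,uv,z):
    uv=np.atleast_2d(uv).astype(float)
    d=np.c_[(uv[:,0]-p["cx"])/p["fx"],-(uv[:,1]-p["cy"])/p["fy"],-np.ones(len(uv))]@R.from_rotvec(p["rotation"]).as_matrix().T
    o=np.array(p["position"]); return (o+d*((z-o[2])/d[:,2])[:,None])[:,:2]
def project(p,X):
    c=(np.atleast_2d(X)-p["position"])@R.from_rotvec(p["rotation"]).as_matrix()
    return np.c_[p["cx"]+p["fx"]*c[:,0]/-c[:,2],p["cy"]-p["fy"]*c[:,1]/-c[:,2]]
E
python3 - <<'E'
from h import *
ims={}
for n in("top","scene"):
    p=camera_params(n);im=np.load(n+"0.npz")["im"];hsv=cv2.cvtColor(im,cv2.COLOR_BGR2HSV);ims[n]=im
    # scale body
    m=((hsv[...,1]<40)&(hsv[...,2]>150)).astype(np.uint8)
    c=max(cv2.findContours(m,0,2)[0],key=lambda c:cv2.contourArea(c) if 200<c[:,0,0].mean()<420 else 0)
    h=cv2.convexHull(c)[:,0]
    w=onplane(p,h,0.022).astype(np.float32)
    r=cv2.minAreaRect(w*1000);print(n,"scale rect mm",r)
    g=((hsv[...,0]>50)&(hsv[...,0]<75)&(hsv[...,1]>120)).astype(np.uint8)
    for c in cv2.findContours(g,0,2)[0]:
        if cv2.contourArea(c)>30: 
            (u,v),(a,b),_=cv2.fitEllipse(c);print(" green",u,v,a,b,onplane(p,[u,v],.069)*1000)
a=cv2.resize(ims["top"][140:230,225:375],None,fx=4,fy=4,interpolation=2)
b=cv2.resize(ims["scene"][175:285,250:430],None,fx=4,fy=4,interpolation=2)
print(a.shape,b.shape)
cv2.imwrite("pics/crop.png",cv2.resize(np.vstack([np.pad(a,((0,0),(0,120),(0,0))),b])[:, :],None,fx=.74,fy=.74,interpolation=cv2.INTER_AREA))
E
```

```text
top scale rect mm ((582.974853515625, 110.76568603515625), (146.74166870117188, 265.51788330078125), 8.779716491699219)
 green 339.6567687988281 171.90968322753906 8.041803359985352 8.832939147949219 [[595.19808973  31.44294457]]
scene scale rect mm ((587.4298095703125, 112.17436218261719), (147.34457397460938, 266.5771789550781), 8.790722846984863)
 green 288.7165832519531 202.76998901367188 12.650242805480957 14.601275444030762 [[599.03262329  33.04344282]]
 green 352.35296630859375 167.2855682373047 25.561098098754883 117.43286895751953 [[499.34667975 111.47446545]]
(360, 600, 3) (440, 720, 3)
```

View pics/crop.png

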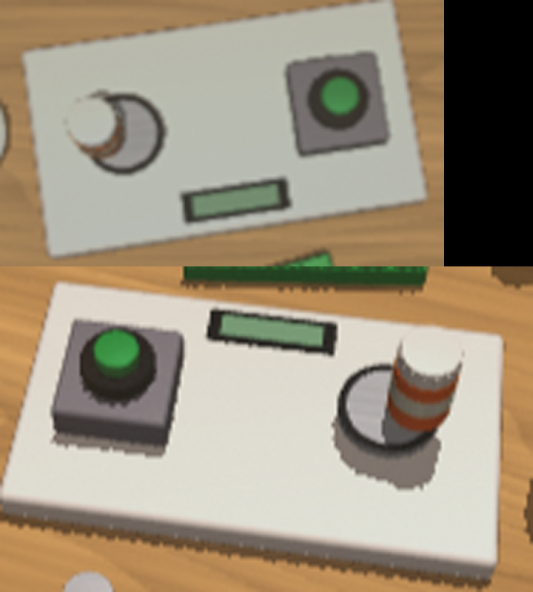

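```bash
python3 - <<'E'
from h import *
for n,cap,ring in(("top",[257.4,181.2],[266.9,184.9]),("scene",[395.3,204],[381,222.6])):
    p=camera_params(n);a=onplane(p,cap,.104)[0]*1e3;b=onplane(p,ring,.044)[0]*1e3;print(n,a,b,a-b)
q=camera_params("wrist");print(q); s=read_state();print(R.from_rotvec(s["orientation"]).as_matrix().round(3))
E
```

```text
top [569.79617285 190.18999521] [572.76454265 178.01144036] [-2.9683698  12.17855485]
scene [575.45180275 195.74806685] [575.8241402  180.94912848] [-0.37233745 14.79893837]
{'fx': 309.70691628693146, 'fy': 309.70691628693146, 'cx': 322.93036728326354, 'cy': 201.2687578841403, 'position': array([ 0.24540771, -0.55429587,  0.38428928]), 'rotation': array([-0.25181276,  0.19247955, -1.28047672])}
[[ 0.961  0.276 -0.   ]
 [ 0.276 -0.961  0.002]
 [ 0.    -0.002 -1.   ]]
```

Emit:
carry_out(
  targets=[
    {"hand": 100,"x": 0.04,"y": -0.042,"z": 0,"az": 0.02},
    {"hand": 100,"x": 0.08,"y": -0.083,"z": 0,"az": 0.04},
    {"hand": 100,"x": 0.12,"y": -0.124,"z": 0,"az": 0.06},
    {"hand": 100,"x": 0.16,"y": -0.166,"z": 0,"az": 0.08},
    {"hand": 100,"x": 0.2,"y": -0.207,"z": 0,"az": 0.1},
    {"hand": 100,"x": 0.24,"y": -0.249,"z": 0,"az": 0.12},
    {"hand": 100,"x": 0.28,"y": -0.29,"z": 0,"az": 0.14},
    {"hand": 100,"x": 0.32,"y": -0.332,"z": 0,"az": 0.167},
  ],
)

```text
schema error: expected keys hand, x, y, z, ax, ay, az
```

Emit:
carry_out(
  targets=[
    {"hand": 100,"x": 0.04,"y": -0.042,"z": 0,"ax": 0,"ay": 0,"az": 0.02},
    {"hand": 100,"x": 0.08,"y": -0.083,"z": 0,"ax": 0,"ay": 0,"az": 0.04},
    {"hand": 100,"x": 0.12,"y": -0.124,"z": 0,"ax": 0,"ay": 0,"az": 0.06},
    {"hand": 100,"x": 0.16,"y": -0.166,"z": 0,"ax": 0,"ay": 0,"az": 0.08},
    {"hand": 100,"x": 0.2,"y": -0.207,"z": 0,"ax": 0,"ay": 0,"az": 0.1},
    {"hand": 100,"x": 0.24,"y": -0.249,"z": 0,"ax": 0,"ay": 0,"az": 0.12},
    {"hand": 100,"x": 0.28,"y": -0.29,"z": 0,"ax": 0,"ay": 0,"az": 0.14},
    {"hand": 100,"x": 0.32,"y": -0.332,"z": 0,"ax": 0,"ay": 0,"az": 0.167},
  ],
)

```text
t: 1.1
tool_pos: [0.3819, -0.1674, 0.4045]
orientation: [3.137, 0.175, 0.0]
force: [0.5, 0.9, -0.3]
opening: 0.0931
gripper_force: 0.0
```

```bash
cat >> h.py <<'E'
def delta(x,y,z,diry=None):
    "shift in tool axes to world TCP x,y,z; az to bring tool y to horizontal world direction diry"
    s=read_state();M=R.from_rotvec(s["orientation"]).as_matrix()
    print("t",round(s["t"],2),"tcp",s["tool_pos"].round(4),"F",s["force"].round(2),"open",round(s["opening"],4))
    print("shift",(M.T@(np.array([x,y,z])-s["tool_pos"])).round(4))
    print("tool x",M[:,0].round(3),"y",M[:,1].round(3))
    if diry is not None:
        a=np.arctan2(diry[1],diry[0])-np.arctan2(M[1,1],M[0,1]); print("az",-((a+np.pi)%(2*np.pi)-np.pi))
E
python3 -c "
from h import *
delta(.565,.187,.405,(.11,-.994))"
```

```text
t 1.1 tcp [ 0.3819 -0.1674  0.4045] F [ 0.5   0.9  -0.31] open 0.0931
shift [ 0.2214 -0.3318 -0.0004]
tool x [0.994 0.111 0.   ] y [ 0.111 -0.994  0.   ]
az 0.001448354963183185
```

Emit:
carry_out(
  targets=[
    {"hand": 100,"x": 0.032,"y": -0.047,"z": 0,"ax": 0,"ay": 0,"az": 0},
    {"hand": 100,"x": 0.063,"y": -0.095,"z": 0,"ax": 0,"ay": 0,"az": 0},
    {"hand": 100,"x": 0.095,"y": -0.142,"z": 0,"ax": 0,"ay": 0,"az": 0},
    {"hand": 100,"x": 0.127,"y": -0.19,"z": 0,"ax": 0,"ay": 0,"az": 0},
    {"hand": 100,"x": 0.158,"y": -0.237,"z": 0,"ax": 0,"ay": 0,"az": 0},
    {"hand": 100,"x": 0.19,"y": -0.285,"z": 0,"ax": 0,"ay": 0,"az": 0},
    {"hand": 100,"x": 0.221,"y": -0.332,"z": 0,"ax": 0,"ay": 0,"az": 0},
    {"hand": 100,"x": 0.221,"y": -0.332,"z": 0,"ax": 0,"ay": 0,"az": 0},
  ],
)

```text
t: 2.1
tool_pos: [0.5643, 0.1887, 0.4027]
orientation: [-3.136, -0.183, 0.005]
force: [0.3, -0.7, 0.2]
opening: 0.0928
gripper_force: 0.0
```

```bash
python3 - <<'E'
from h import *
delta(.565,.187,.405,(.11,-.994))
p=camera_params("wrist");im,d=read_camera("wrist");cv2.imwrite("pics/w1.png",im);np.savez("w1.npz",im=im,d=d)
M=R.from_rotvec(p["rotation"]).as_matrix();print(p["position"],M.round(3))
E
```

```text
t 2.1 tcp [0.5643 0.1887 0.4027] F [ 0.35 -0.7   0.19] open 0.0928
shift [ 0.0005  0.0018 -0.0023]
tool x [ 0.993  0.116 -0.003] y [ 0.116 -0.993 -0.   ]
az 0.006443139910147444
[0.64657006 0.19783193 0.38298174] [[ 0.117  0.949  0.292]
 [-0.993  0.112  0.033]
 [-0.001 -0.294  0.956]]
```

View pics/w1.png

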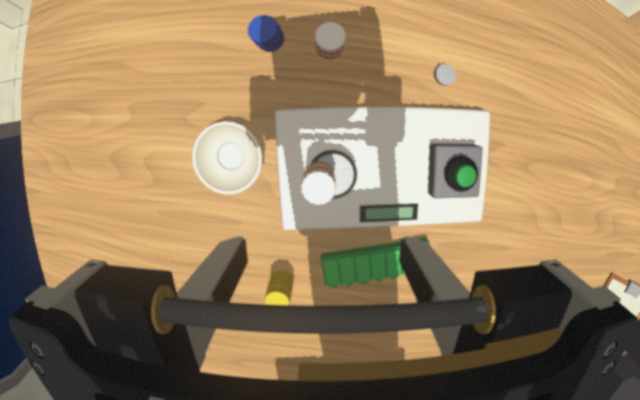

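The vial cap is at (319,186), the pedestal ring about (333,173), the button at (465,175), and the fingers straddle the vial. Now I'll refine numerically.

```bash
cat >> h.py <<'E'
from scipy.optimize import least_squares
def won(p,uv,z):
    uv=np.atleast_2d(uv).astype(float);dx=uv[:,0]-p["cx"];dy=uv[:,1]-p["cy"];r=np.hypot(dx,dy)+1e-9;t=r/p["fx"]
    d=np.c_[np.sin(t)*dx/r,-np.sin(t)*dy/r,-np.cos(t)]@R.from_rotvec(p["rotation"]).as_matrix().T
    o=np.array(p["position"]); return (o+d*((z-o[2])/d[:,2])[:,None])[:,:2]
def circ(P,r,c0):
    return least_squares(lambda c:np.hypot(*(P-c).T)-r,c0,loss="soft_l1",f_scale=.001).x
def edges(f,p,gray,z,c0,r,sign,n=72):
    "points of strongest radial change (sign: +1 dark->bright outward) near circle r around c0 in the plane z"
    N=12; g=np.linspace(-.15,.15,301)
    # inverse map by sampling world polar grid through local regression of pixel->world
    vv,uu=np.mgrid[0:gray.shape[0],0:gray.shape[1]]
    W=f(p,np.c_[uu.ravel(),vv.ravel()],z); k=np.hypot(*(W-c0).T)<r*2
    W=W[k]-c0; U=np.c_[uu.ravel(),vv.ravel()][k]
    F=lambda w:np.c_[np.ones(len(w)),w,w**2,w[:,:1]*w[:,1:],w**3,w[:,:1]**2*w[:,1:],w[:,1:]**2*w[:,:1]]
    C=np.linalg.lstsq(F(W*20),U,rcond=None)[0]
    a=np.linspace(0,2*np.pi,n,endpoint=False);rr=np.arange(r-.006,r+.006,.0005)
    w=np.c_[np.outer(np.cos(a),rr).ravel(),np.outer(np.sin(a),rr).ravel()]
    m=(F(w*20)@C).astype(np.float32).reshape(n,-1,2)
    s=cv2.remap(gray.astype(np.float32),m[...,0],m[...,1],1)
    D=np.gradient(cv2.GaussianBlur(s,(5,1),1),axis=1)*sign
    j=D[:,2:-2].argmax(1)+2; st=D[np.arange(n),j]; ok=st>4
    return c0+np.c_[np.cos(a),np.sin(a)][ok]*rr[j][ok][:,None], a[ok]
E
python3 - <<'E'
from h import *
for n,f,cap,ring,but in(("w1",won,[319,186],[333,173],[465,175]),("top0",onplane,[257.4,181.2],[266.9,184.9],[339.7,171.9]),("scene0",onplane,[395.3,204],[381,222.6],[288.7,202.8])):
    p=camera_params({"w1":"wrist","top0":"top","scene0":"scene"}[n]);im=np.load(n+".npz")["im"];g=im.astype(int)
    c=f(p,cap,.104)[0];b=f(p,ring,.044)[0]
    for _ in range(3):
        P,a=edges(f,p,g.min(2),.104,c,.016,-1);c=circ(P,.016,c);rc=np.std(np.hypot(*(P-c).T));nc=len(P)
        P,a=edges(f,p,g.max(2),.044,b,.028,1)
        b=circ(P,.028,b);rb=np.median(abs(np.hypot(*(P-b).T)-.028))
    print(n,"cap",c*1e3,"ring",b*1e3,"diff",(c-b)*1e3,rc*1e3,nc,rb*1e3,len(P),"button",f(p,but,.069)*1e3)
E
```

```text
w1 cap [573.1693506  192.20581009] ring [574.98173488 177.8029807 ] diff [-1.81238428 14.4028294 ] 0.873637442336883 72 0.06642447182876599 53 button [[598.84370899  31.1310916 ]]
top0 cap [571.00668268 194.19725606] ring [572.99701155 179.28177264] diff [-1.99032887 14.91548342] 0.6557061831736902 50 0.4308533050147202 57 button [[595.21805238  31.35639304]]
scene0 cap [572.84066002 195.40478814] ring [576.90247036 180.78969729] diff [-4.06181034 14.61509085] 1.548938742051288 59 1.4515703155150144 68 button [[599.09485959  33.03736011]]
```

```bash
python3 -c "
from h import *
delta(.5755,.176,.238,(.136,-.991))"
```

```text
t 2.15 tcp [0.5639 0.1871 0.4032] F [-1.02 -0.2  -0.44] open 0.0933
shift [0.0107 0.0123 0.1652]
tool x [ 0.993  0.115 -0.003] y [ 0.115 -0.993  0.   ]
az -0.02086814154091332
```

Emit:
carry_out(
  targets=[
    {"hand": 100,"x": 0.011,"y": 0.012,"z": 0,"ax": 0,"ay": 0,"az": -0.02},
    {"hand": 100,"x": 0.011,"y": 0.012,"z": 0.04,"ax": 0,"ay": 0,"az": -0.02},
    {"hand": 100,"x": 0.011,"y": 0.012,"z": 0.08,"ax": 0,"ay": 0,"az": -0.02},
    {"hand": 100,"x": 0.011,"y": 0.012,"z": 0.12,"ax": 0,"ay": 0,"az": -0.02},
    {"hand": 100,"x": 0.011,"y": 0.012,"z": 0.15,"ax": 0,"ay": 0,"az": -0.02},
    {"hand": 100,"x": 0.011,"y": 0.012,"z": 0.16,"ax": 0,"ay": 0,"az": -0.02},
    {"hand": 100,"x": 0.011,"y": 0.012,"z": 0.16,"ax": 0,"ay": 0,"az": -0.02},
  ],
)

```text
t: 3.02
tool_pos: [0.5759, 0.1741, 0.2449]
orientation: [3.134, 0.207, -0.001]
force: [-0.4, 0.4, 0.4]
opening: 0.093
gripper_force: 0.0
```

```bash
python3 - <<'E'
from h import *
delta(.5755,.176,.238,(.136,-.991))
p=camera_params("wrist");im,d=read_camera("wrist");cv2.imwrite("pics/w2.png",im);np.savez("w2.npz",im=im)
im,d=read_camera("scene");cv2.imwrite("pics/s2.png",cv2.resize(im[130:290,270:470],None,fx=3,fy=3))
delta(.5755,.176,.238,(.136,-.991))
E
```

```text
t 3.02 tcp [0.5759 0.1741 0.2449] F [-0.44  0.41  0.38] open 0.093
shift [-0.0002 -0.0019  0.0069]
tool x [ 0.991  0.132 -0.001] y [ 0.132 -0.991  0.   ]
az -0.004342685150346082
t 3.12 tcp [0.5768 0.1747 0.2466] F [ 0.07 -0.52 -0.16] open 0.0928
shift [-0.0011 -0.0015  0.0086]
tool x [0.991 0.132 0.003] y [ 0.132 -0.991 -0.   ]
az -0.0039744556441823065
```

View pics/s2.png

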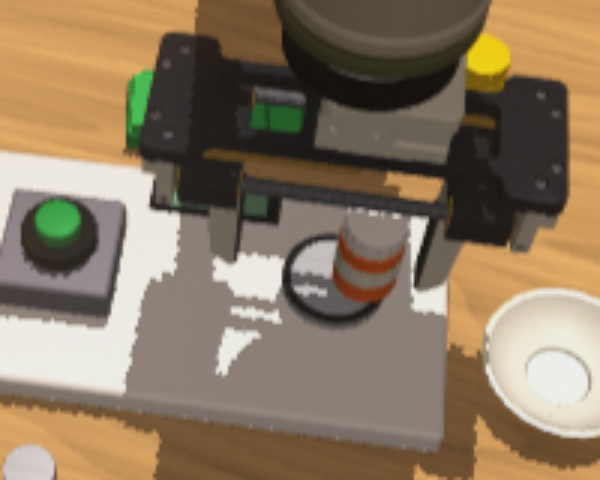

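View pics/w2.png

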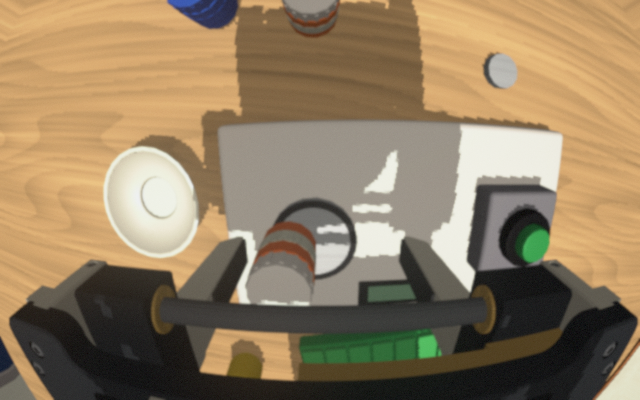

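Emit:
carry_out(
  targets=[
    {"hand": 100,"x": 0,"y": 0,"z": 0.003,"ax": 0,"ay": 0,"az": 0},
    {"hand": 100,"x": 0,"y": 0,"z": 0.007,"ax": 0,"ay": 0,"az": 0},
    {"hand": 100,"x": 0,"y": 0,"z": 0.007,"ax": 0,"ay": 0,"az": 0},
    {"hand": 100,"x": 0,"y": 0.002,"z": 0.007,"ax": 0,"ay": 0,"az": 0},
    {"hand": 100,"x": 0,"y": 0.004,"z": 0.007,"ax": 0,"ay": 0,"az": 0},
    {"hand": 100,"x": 0,"y": 0.006,"z": 0.007,"ax": 0,"ay": 0,"az": 0},
    {"hand": 100,"x": 0,"y": 0.007,"z": 0.007,"ax": 0,"ay": 0,"az": 0},
    {"hand": 100,"x": 0,"y": 0.008,"z": 0.007,"ax": 0,"ay": 0,"az": 0},
  ],
)

```text
t: 4.12
tool_pos: [0.5772, 0.1669, 0.2378]
orientation: [-3.135, -0.208, 0.0]
force: [-0.8, -0.3, 0.4]
opening: 0.0929
gripper_force: 0.0
```

Emit:
carry_out(
  targets=[
    {"hand": 100,"x": 0,"y": 0.001,"z": 0,"ax": 0,"ay": 0,"az": 0},
    {"hand": 100,"x": 0,"y": 0.002,"z": 0,"ax": 0,"ay": 0,"az": 0},
    {"hand": 100,"x": 0,"y": 0.003,"z": 0,"ax": 0,"ay": 0,"az": 0},
    {"hand": 100,"x": 0,"y": 0.004,"z": 0,"ax": 0,"ay": 0,"az": 0},
    {"hand": 100,"x": 0,"y": 0.005,"z": 0,"ax": 0,"ay": 0,"az": 0},
    {"hand": 100,"x": 0,"y": 0.006,"z": 0,"ax": 0,"ay": 0,"az": 0},
    {"hand": 100,"x": 0,"y": 0.007,"z": 0,"ax": 0,"ay": 0,"az": 0},
    {"hand": 100,"x": 0,"y": 0.008,"z": 0,"ax": 0,"ay": 0,"az": 0},
  ],
)

```text
t: 5.12
tool_pos: [0.5782, 0.1589, 0.2377]
orientation: [-3.135, -0.208, -0.0]
force: [0.4, 0.0, 0.5]
opening: 0.0932
gripper_force: 0.2
```

```bash
python3 - <<'E'
from h import *
im,d=read_camera("scene");np.savez("s3.npz",im=im)
w,d=read_camera("wrist");np.savez("w3.npz",im=w)
a=cv2.resize(im[130:290,320:470],None,fx=2.5,fy=2.5);b=cv2.resize(w[150:350,170:440],None,fx=2,fy=2)
cv2.imwrite("pics/c3.png",np.hstack([cv2.resize(a,(375,400)),b[:,:400]]))
delta(.5755,.1537,.238,(.136,-.991))
E
```

```text
t 5.22 tcp [0.5782 0.1589 0.2377] F [-0.49  0.18 -0.32] open 0.0927
shift [-0.0034  0.0048 -0.0003]
tool x [ 0.991  0.132 -0.   ] y [ 0.132 -0.991  0.   ]
az -0.0036541338569797688
```

View pics/c3.png

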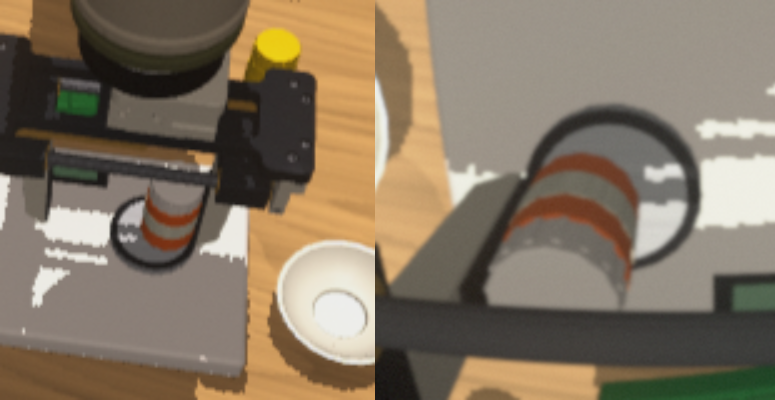

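Emit:
carry_out(
  targets=[
    {"hand": 100,"x": 0,"y": 0.001,"z": 0,"ax": 0,"ay": 0,"az": 0},
    {"hand": 100,"x": 0,"y": 0.002,"z": 0,"ax": 0,"ay": 0,"az": 0},
    {"hand": 100,"x": 0,"y": 0.003,"z": 0,"ax": 0,"ay": 0,"az": 0},
    {"hand": 100,"x": 0,"y": 0.004,"z": 0,"ax": 0,"ay": 0,"az": 0},
    {"hand": 100,"x": 0,"y": 0.005,"z": 0,"ax": 0,"ay": 0,"az": 0},
    {"hand": 100,"x": 0,"y": 0.006,"z": 0,"ax": 0,"ay": 0,"az": 0},
    {"hand": 100,"x": 0,"y": 0.007,"z": 0,"ax": 0,"ay": 0,"az": 0},
    {"hand": 100,"x": 0,"y": 0.008,"z": 0,"ax": 0,"ay": 0,"az": 0},
  ],
)

```text
t: 6.22
tool_pos: [0.5793, 0.151, 0.2377]
orientation: [3.135, 0.208, -0.0]
force: [-0.6, 0.6, 1.0]
opening: 0.093
gripper_force: 0.2
```

Emit:
carry_out(
  targets=[
    {"hand": 100,"x": 0,"y": -0.001,"z": 0,"ax": 0,"ay": 0,"az": 0},
    {"hand": 100,"x": 0,"y": -0.005,"z": 0,"ax": 0,"ay": 0,"az": 0},
    {"hand": 100,"x": 0,"y": -0.015,"z": 0,"ax": 0,"ay": 0,"az": 0},
    {"hand": 100,"x": 0,"y": -0.02,"z": -0.01,"ax": 0,"ay": 0,"az": 0},
    {"hand": 100,"x": 0,"y": -0.02,"z": -0.06,"ax": 0,"ay": 0,"az": 0},
    {"hand": 100,"x": 0,"y": -0.02,"z": -0.12,"ax": 0,"ay": 0,"az": 0},
    {"hand": 100,"x": 0,"y": -0.02,"z": -0.167,"ax": 0,"ay": 0,"az": 0},
    {"hand": 100,"x": 0,"y": -0.02,"z": -0.167,"ax": 0,"ay": 0,"az": 0},
  ],
)

```text
t: 7.22
tool_pos: [0.5776, 0.1716, 0.4117]
orientation: [-3.133, -0.209, -0.016]
force: [0.9, -0.3, -0.0]
opening: 0.0931
gripper_force: 0.0
```

```bash
cat > meas.py <<'E'
from h import *
import sys
def run(tag):
    delta(.577,.160,.4)
    for n,f in(("wrist",won),("top",onplane),("scene",onplane)):
        p=camera_params(n);im,_=read_camera(n);cv2.imwrite(f"pics/{tag}{n}.png",im);g=im.astype(int)
        if n=="top": continue
        U=np.mgrid[0:640,0:400].reshape(2,-1).T
        b=np.array([.575,.1793]);c=b.copy();mn=None
        W=f(p,U,.104);k=np.hypot(*(W-b).T)<.018
        for _ in range(5):
            P,a=edges(f,p,g.max(2),.044,b,.028,1);b=circ(P,.028,b)
            P2,a2=edges(f,p,g.min(2),.104,c,.016,-1);c=circ(P2,.016,c)
        print(n,"cap",(c*1e3).round(1),"ring",(b*1e3).round(1),"diff",((c-b)*1e3).round(2),len(P2),len(P),(np.median(abs(np.hypot(*(P2-c).T)-.016))*1e3).round(2),(np.median(abs(np.hypot(*(P-b).T)-.028))*1e3).round(2))
run(sys.argv[1])
E
python3 meas.py m1; python3 -c "
import cv2,numpy as np
w=cv2.imread('pics/m1wrist.png')[110:240,250:400];s=cv2.imread('pics/m1scene.png')[160:290,330:480]
cv2.imwrite('pics/m1c.png',cv2.resize(np.hstack([w,s]),None,fx=2.6,fy=2.6,interpolation=2))"
```

```text
t 7.22 tcp [0.5776 0.1716 0.4117] F [ 0.87 -0.29 -0.04] open 0.0931
shift [-0.0023  0.0114  0.0117]
tool x [0.991 0.133 0.01 ] y [ 0.133 -0.991 -0.001]
wrist cap [575.7 179.7] ring [575.5 179.8] diff [ 0.24 -0.14] 72 54 0.48 0.25
scene cap [575.3 180.6] ring [577.2 180.7] diff [-1.94 -0.11] 72 70 0.49 0.95
```

View pics/m1c.png

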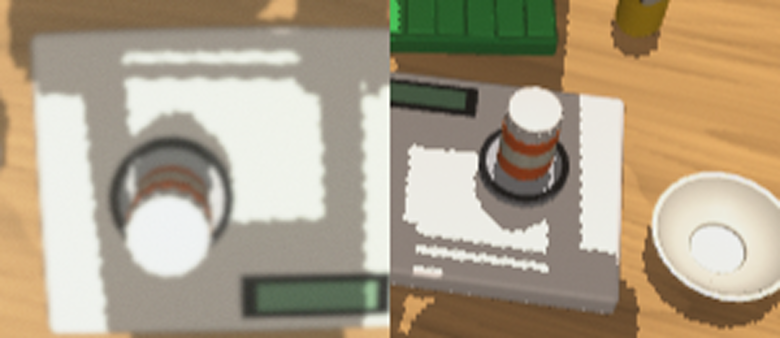

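Vial is upright and centred to within about 0.3–2 mm. Next is the button.

```bash
python3 -c "
from h import *
delta(.598,.032,.272)"
```

```text
t 7.38 tcp [0.5763 0.1711 0.4041] F [ 0.26  0.48 -0.49] open 0.0929
shift [0.0032 0.1408 0.1321]
tool x [ 0.991  0.133 -0.001] y [ 0.133 -0.991  0.   ]
```

Emit:
carry_out(
  targets=[
    {"hand": 0,"x": 0.001,"y": 0.047,"z": 0,"ax": 0,"ay": 0,"az": 0},
    {"hand": 0,"x": 0.002,"y": 0.094,"z": 0,"ax": 0,"ay": 0,"az": 0},
    {"hand": 0,"x": 0.003,"y": 0.141,"z": 0,"ax": 0,"ay": 0,"az": 0},
    {"hand": 0,"x": 0.003,"y": 0.141,"z": 0.04,"ax": 0,"ay": 0,"az": 0},
    {"hand": 0,"x": 0.003,"y": 0.141,"z": 0.08,"ax": 0,"ay": 0,"az": 0},
    {"hand": 0,"x": 0.003,"y": 0.141,"z": 0.11,"ax": 0,"ay": 0,"az": 0},
    {"hand": 0,"x": 0.003,"y": 0.141,"z": 0.132,"ax": 0,"ay": 0,"az": 0},
    {"hand": 0,"x": 0.003,"y": 0.141,"z": 0.132,"ax": 0,"ay": 0,"az": 0},
  ],
)

```text
t: 8.38
tool_pos: [0.5963, 0.0317, 0.2684]
orientation: [-3.134, -0.208, 0.013]
force: [1.0, -1.2, -0.8]
opening: 0.0176
gripper_force: 0.0
```

```bash
python3 - <<'E'
from h import *
im,_=read_camera("scene");w,_=read_camera("wrist")
cv2.imwrite("pics/b1.png",np.hstack([cv2.resize(im[120:280,220:420],(500,400)),w[100:300,300:440].repeat(2,0).repeat(2,1)]))
delta(.598,.032,.255)
E
```

```text
t 8.47 tcp [0.5979 0.0316 0.2721] F [ 0.5   0.5  -0.26] open 0.0094
shift [ 0.0001 -0.0004  0.0171]
tool x [ 0.991  0.132 -0.002] y [ 0.132 -0.991 -0.   ]
```

View pics/b1.png

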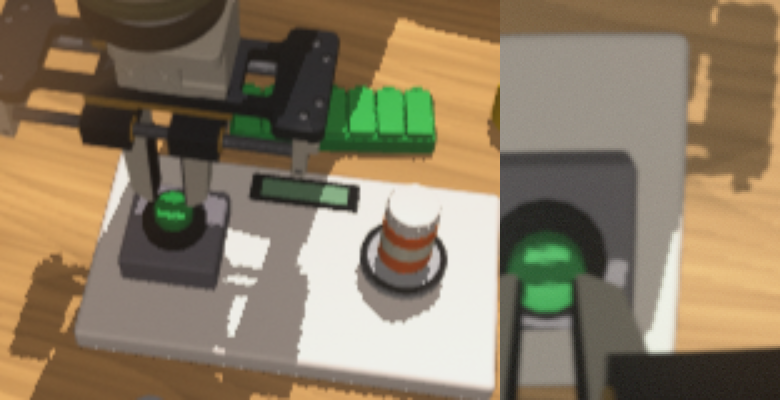

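The fingertips are over the green button and still closing, and the vial stands centred. Pressing now.

Emit:
carry_out(
  targets=[
    {"hand": 0,"x": 0,"y": 0,"z": 0,"ax": 0,"ay": 0,"az": 0},
    {"hand": 0,"x": 0,"y": 0,"z": 0.006,"ax": 0,"ay": 0,"az": 0},
    {"hand": 0,"x": 0,"y": 0,"z": 0.012,"ax": 0,"ay": 0,"az": 0},
    {"hand": 0,"x": 0,"y": 0,"z": 0.016,"ax": 0,"ay": 0,"az": 0},
    {"hand": 0,"x": 0,"y": 0,"z": 0.018,"ax": 0,"ay": 0,"az": 0},
    {"hand": 0,"x": 0,"y": 0,"z": 0.02,"ax": 0,"ay": 0,"az": 0},
    {"hand": 0,"x": 0,"y": 0,"z": 0.0215,"ax": 0,"ay": 0,"az": 0},
    {"hand": 0,"x": 0,"y": 0,"z": 0.0215,"ax": 0,"ay": 0,"az": 0},
  ],
)

```text
t: 9.48
tool_pos: [0.5982, 0.0315, 0.2513]
orientation: [-3.135, -0.208, 0.001]
force: [-3.3, -0.0, 3.4]
opening: 0.0005
gripper_force: 1.8
```

Emit:
carry_out(
  targets=[
    {"hand": 0,"x": 0,"y": 0,"z": 0.001,"ax": 0,"ay": 0,"az": 0},
    {"hand": 0,"x": 0,"y": 0,"z": 0.001,"ax": 0,"ay": 0,"az": 0},
  ],
)

```text
t: 9.72
tool_pos: [0.5983, 0.0315, 0.2504]
orientation: [3.135, 0.208, 0.0]
force: [-2.7, 0.1, 4.9]
opening: 0.0006
gripper_force: 2.1
```

Emit:
carry_out(
  targets=[
    {"hand": 0,"x": 0,"y": 0,"z": 0.001,"ax": 0,"ay": 0,"az": 0},
    {"hand": 0,"x": 0,"y": 0,"z": 0.001,"ax": 0,"ay": 0,"az": 0},
  ],
)

```text
t: 9.98
tool_pos: [0.5983, 0.0316, 0.2494]
orientation: [3.135, 0.208, 0.0]
force: [-3.4, -0.3, 4.6]
opening: 0.0003
gripper_force: 2.6
```

Emit:
carry_out(
  targets=[
    {"hand": 0,"x": 0,"y": 0,"z": 0.001,"ax": 0,"ay": 0,"az": 0},
    {"hand": 0,"x": 0,"y": 0,"z": 0.001,"ax": 0,"ay": 0,"az": 0},
  ],
)

```text
t: 10.22
tool_pos: [0.5984, 0.0316, 0.2493]
orientation: [3.135, 0.208, 0.0]
force: [-6.6, 0.1, 12.4]
opening: 0.001
gripper_force: 6.0
```

Bottomed out: 12 N, tip at 63 mm, which is 6 mm of travel. Now I'll let go and check.

Emit:
carry_out(
  targets=[
    {"hand": 0,"x": 0,"y": 0,"z": -0.004,"ax": 0,"ay": 0,"az": 0},
    {"hand": 0,"x": 0,"y": 0,"z": -0.012,"ax": 0,"ay": 0,"az": 0},
    {"hand": 0,"x": 0,"y": 0,"z": -0.05,"ax": 0,"ay": 0,"az": 0},
    {"hand": 0,"x": 0,"y": 0,"z": -0.1,"ax": 0,"ay": 0,"az": 0},
    {"hand": 0,"x": 0,"y": 0,"z": -0.15,"ax": 0,"ay": 0,"az": 0},
    {"hand": 0,"x": 0,"y": 0,"z": -0.15,"ax": 0,"ay": 0,"az": 0},
    {"hand": 0,"x": 0,"y": 0,"z": -0.15,"ax": 0,"ay": 0,"az": 0},
  ],
)

```text
t: 11.1
tool_pos: [0.5982, 0.0315, 0.3978]
orientation: [-3.135, -0.208, -0.0]
force: [-0.5, -1.2, -0.4]
opening: 0.0003
gripper_force: 0.0
```

```bash
python3 meas.py m2; python3 -c "
import cv2
cv2.imwrite('pics/m2c.png',cv2.resize(cv2.imread('pics/m2scene.png')[150:300,240:490],None,fx=3,fy=3,interpolation=2))"
```

```text
t 11.1 tcp [0.5982 0.0315 0.3978] F [-0.55 -1.23 -0.41] open 0.0003
shift [-0.004  -0.1301 -0.0022]
tool x [0.991 0.132 0.   ] y [ 0.132 -0.991 -0.   ]
wrist cap [574.9 179.9] ring [576.3 178.5] diff [-1.38  1.36] 53 68 0.51 0.5
scene cap [574.9 181. ] ring [577.4 180.7] diff [-2.48  0.21] 65 70 0.95 0.95
```

View pics/m2c.png

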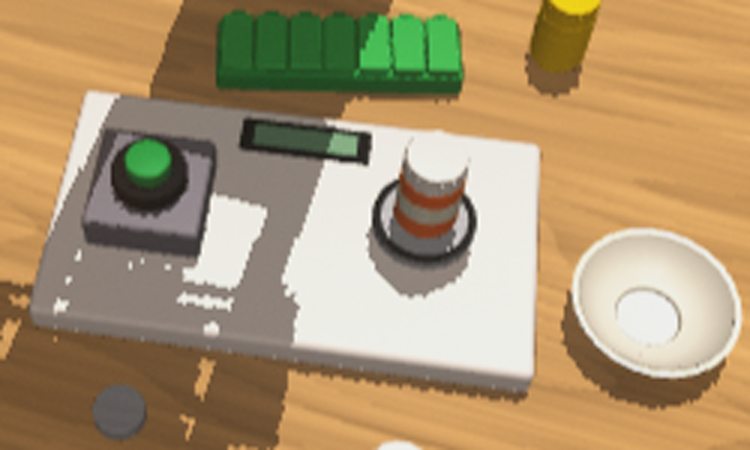

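The vial stands upright and centred, the button is up, and nothing else has moved.

```bash
python3 -c "
from plant import robot
print(robot.close_job())"
```

```text
the job is handed in; nothing more can be done
None
```

I nudged the vial upright to within about 3 mm of the pedestal centre, pressed the green button fully down and let it come back up, and handed the job in; the judging result was not returned.

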